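Fit the air nozzle tube to the tool grinder's manifold

ROBOT

A 6-joint arm with a two-finger parallel gripper is mounted at the origin on the work surface. World frame = base frame: x ahead of the robot, y to its left, z up, the work surface at z = 0. Lengths are in m, angles in rad, forces in N, time in s.
With the tool pointing down it reaches from about 0.375 to 0.9 m from the base axis. Payload 3.1 kg.
Tool frame: the origin (TCP) lies at the very end of the fingers, on their centre line; the grasp point (between the pads) lies 19 mm behind it; z points along the fingers, y is the direction in which the jaws open and shut (so a half turn about z gives the same grasp; the last joint's range is limited). The gripper opens to 85 mm and grips with 20 to 120 N. Pads are 22 mm wide; open, the fingers measure 114 mm over their backs; the gripper's body (76 mm by 85 mm) begins 54 mm behind the grasp point. The pads swing forward as they close: fully open they stand 13 mm farther back than shut.
Start: joints at [-1.496, 0.527, 1.433, -0, 1.181, -0.178], TCP at [0.157, -0.605, 0.231] pointing down, gripper open.
Joint ranges: [-3.08, 3.08], [-0.75, 2.2], [0.22, 2.44], [-1.43, 4.57], [0, 2.65], [-2.85, 2.85]. Speed limits (rad/s): [2.79, 2.79, 3.14, 3.14, 3.14, 3.14].

INTERFACE

Orientations are given as a unit quaternion [x, y, z, w].
In Python, from station import manip gives the robot as it stands.
- The arm moves only by the tool send_rows, never from a script. Its argument "motion" is a list of rows, each an object with "gripper": the finger opening in mm, from 0 to 85.4; "travel": the shift along the tool's x, y, z in mm, a list of three; "rotation": the turn, a rotation vector about the tool's x, y, z in degrees, a list of three. In form: [{"gripper": gripper, "travel": [x, y, z], "rotation": [ax, ay, az]}, ...]. A call has 1 to 12 rows; each row shifts and turns the commanded pose from where the row before left it, along the tool's axes as they then stand; what a row does not reach is not made up. A row lasts 1/12 s, in which the tool goes at most 41.7 mm and 7.16 degrees, less where a joint would pass 70% of its speed; a pose out of reach is approached as far as the arm can. A call is refused whole if a number of a shift passes 41.7 or a number of a turn 7.16, either way. A call with a gripper value outside its range is refused whole. The fingers move at their own pace and stop on an object; "newtons" is the grip in N (left out, the last holds). Time passes only in rows, so rows that do not move let the fingers close. It gives the time, the measured TCP pose, the force and the opening at its end, in the units of the state.
- manip.sense(): the state, without advancing time (a new reading comes with each control period).
- manip.snapshot(name): name is "scene" or "side" or "wrist"; returns the picture (384x512x3 uint8, red, green, blue); there is no depth.
- manip.calibration(name): a dict with "fx", "fy", "cx", "cy" (pixels), "cam_to_world" (4x4, takes a point from camera to world coordinates). Camera axes: x right, y down, z forward; pixel columns grow to the right and rows downward; lengths in m; the calibration is good to about 2 mm. The wrist camera is an equidistant fisheye: a pixel r from the principal point sees the ray r / f radians off the axis. A picture is of the moment at which its call begins: read the wrist's pose just before it. calibration takes no time and is no camera call; for the wrist camera it gives the pose at the moment of the call.
- manip.sign_off(): hands the job in, once; it reports no verdict.
The state is a dict: "t": time; "q": joint angles; "qd": joint speeds; "tau": joint torques, N m; "tcp_pos": TCP position; "tool_rot": TCP orientation; "force": force on the tool from outside, world axes, zero at the start; "ft_torque": the same for the moment, N m; "finger_gap": opening from 0.0 (shut) to 1.0 (fully open).
Only numpy, scipy, OpenCV 4.12 (cv2) and the standard library are available. Lean on these libraries where they do the work, as an engineer would, in place of code of your own. Each camera call takes 0.05 s, during which the arm holds its last target. There are 200 camera calls.

TASK

Take the steel air nozzle tube out of the wooden rack and push it, plain end down, into the push-fit fitting on the grinder's air manifold: past the tight seal and fully home against the hard stop inside, by feel and without forcing it. Let go of it, then open the air by throwing the cock lever all the way over to its other side. Leave the brass plug, the loupe and the arbor where they are.

Things in the scene. Friction and masses are not known exactly. Their poses are not given: they have to be found in the camera images.
- grip (a point): The loose bright steel nozzle tube: 16 mm diameter, 135 mm long, 0.12 kg, standing foot down in one of the rack's two holes. This point is the centre of its dark knurled sleeve (20 mm diameter, 34 mm high, the place to grip), 93 mm above the foot. Its z axis is the tube's axis, from the foot to the tapered nozzle end (up).
- foot (a point): Centre of the tube's plain lower end, which has a 5 mm long chamfer down to 11 mm diameter. It starts 10 mm above the table. z as grip.
- mouth (a point): Centre of the mouth of the upright push-fit fitting (steel boss, 34 mm wide, its top 101 mm above the table). The bore, 18 mm, runs straight down. From 10 mm down a sprung seal resists with about 6 to 12 N, then grips the tube. The rigid stop is adjustable, 22 to 38 mm down, unseen. Press with 25 N at most: a total contact force over 50 N, 15 of it the seal's squeeze, damages it.
- cock (a joint): Air cock lever on the manifold, 115 mm from the fitting: 0 = closed, leaning to the manifold's -x side; 1.0 rad = open, its end stop, leaning to +x. Starts near 0. It moves easily (about 1 N at the tip) and stays where left.
- cock_tip (a point): Centre of the 26 mm metal ball on the end of the cock lever, 75 mm from its pivot, which lies 67 mm above the table. Its axes turn with the lever; its y axis is the pivot axis. Pushed over, the ball moves in an arc towards the manifold's +x by 72 mm in all.
- manifold: Grey block 90 x 200 x 45 mm, fixed; origin at the centre of its underside. The fitting stands at its y = +55 mm, the lever's pivot at its y = -60 mm, x = 0. x and y are its short and long sides, z is up.
- rack: Fixed wooden block 70 x 170 x 40 mm with two 19 mm holes, 30 mm deep, at y = +45 and -45 mm; origin at the centre of its underside; the tube stands in one, the plug in the other.
- plug: Bystander: loose brass blanking plug, 16 mm shank with a 30 mm head, 49 mm long, in the other hole of the rack, head 45 to 59 mm above the table. Origin at its foot.
- loupe: Bystander: black eyeglass loupe, 38 mm wide, 34 mm high, on the table. Origin under its centre.
- arbor: Bystander: dark steel wheel arbor, 52 mm foot, 70 mm high, on the table. Origin under its centre.
- valve (a joint): Slide of the spring check-valve pin in the middle of the fitting's stop, out of sight: 0 m = shut, standing 3 mm proud of the stop, 0.003 m = pushed flush by a tube that sits on the stop (under 1 N; the tube, once past the seal, stays down by itself).
Mind the look-alikes: they are no part of the job. There is more than one size of the part that bears grip; the job needs the largest.

How it is judged:
On the way, in this order (a step that is already met when the one before it is completed fails the run):
1. the tube stands in the fitting, pushed past the seal down to the stop (valve pin pushed in by 2.2 mm or more) (horizontal distance between foot and mouth below 0.004 m and value of joint valve above 0.0022 m and angle between foot's own z axis and vertical below 0.08 rad), for 0.2 s.
2. the lever is thrown over (0.85 rad or more) with the tube let go (value of joint cock above 0.85 rad and contact force between tube and the fingers below 0.1 N), for 0.2 s.
At the end, for the whole second after the job is handed in: The tube stands in the fitting (foot within 4 mm of the mouth's axis sideways, tilt under 0.08 rad), home on the stop so that it holds the valve pin in by at least 2.2 mm of 3 mm; the cock lever is at 0.85 rad or more; the tube is released (all of step 1 and value of joint cock above 0.85 rad and contact force between tube and the arm below 0.1 N); the robot touches nothing.
It fails at once if the tube is forced: total contact force between it and the fitting over 50 N (contact force between tube and manifold above 50 N).
It fails at once if the plug is disturbed (distance of plug from where it was at the start of the episode above 0.02 m).
It fails at once if the loupe is disturbed (distance of loupe from where it was at the start of the episode above 0.02 m).
It fails at once if the arbor is disturbed (distance of arbor from where it was at the start of the episode above 0.02 m).
It also fails if it takes over 54 s, if anything falls off the work surface, if the arm or the gripper's body presses on something with over 40 N, if the wrist force passes 120 N, or if a joint passes its speed limit or range.

## Working session

There is one attempt and no reset: what is moved stays moved. The work goes in short steps, Python scripts to look and compute and a tool call to move; the robot and the scene stay as the last step left them, time stands still between calls to the robot, and variables do not carry over. Pictures are saved under pics/ and viewed, about 8 in all and at most 12, crops included, and the job is handed in when it is done.

Besides the shell and the picture viewer there is one more tool, called by a JSON object that holds its "fn" and its "kwargs", one argument or row to a line. send_rows: Moves the arm, as the interface text tells. Its arguments: {"type":"object","properties":{"motion":{"type":"array","items":{"type":"object","properties":{"gripper":{"type":"number"},"travel":{"type":"array","items":{"type":"number"}},"rotation":{"type":"array","items":{"type":"number"}}}}},"newtons":{"type":"number"}},"required":["motion"]}

```bash
mkdir -p pics
cat > h.py <<'E'
import numpy as np, cv2
from station import manip
def snap(n,f):
    c=manip.calibration(n); im=manip.snapshot(n); cv2.imwrite('pics/'+f,im[:,:,::-1]); np.save('pics/'+f+'.npy',np.array([c['fx'],c['fy'],c['cx'],c['cy']]+list(np.array(c['cam_to_world']).ravel()))); return im
def cal(f):
    a=np.load('pics/'+f+'.npy'); return a[:4],a[4:].reshape(4,4)
def ray(f,u,v,fish=False):
    (fx,fy,cx,cy),T=cal(f); x=(u-cx)/fx;y=(v-cy)/fy
    if fish:
        r=np.hypot(x,y)+1e-12; d=np.array([x/r*np.sin(r),y/r*np.sin(r),np.cos(r)])
    else: d=np.array([x,y,1.])
    d=T[:3,:3]@d; return T[:3,3],d/np.linalg.norm(d)
def onz(f,u,v,z,fish=False):
    o,d=ray(f,u,v,fish); return o+d*(z-o[2])/d[2]
def tri(rs):
    A=0;b=0
    for o,d in rs:
        P=np.eye(3)-np.outer(d,d);A=A+P;b=b+P@o
    p=np.linalg.solve(A,b); return p,[np.linalg.norm((np.eye(3)-np.outer(d,d))@(p-o)) for o,d in rs]
def proj(f,p,fish=False):
    (fx,fy,cx,cy),T=cal(f); q=T[:3,:3].T@(np.array(p)-T[:3,3])
    if fish:
        r=np.hypot(q[0],q[1]);t=np.arctan2(r,q[2]);return cx+fx*t*q[0]/r,cy+fy*t*q[1]/r
    return cx+fx*q[0]/q[2],cy+fy*q[1]/q[2]
E
python3 - <<'E'
from h import *
a=snap('scene','scene.png');b=snap('side','side.png');c=snap('wrist','wrist.png')
for n in['scene','side','wrist']:
    k,T=cal(n+'.png');print(k.round(1),T.round(3).tolist())
print(manip.sense())
E
```

```text
[463.3 463.3 260.5 197.7] [[0.825, 0.382, -0.417, 1.09], [0.565, -0.536, 0.627, -0.849], [0.016, -0.753, -0.657, 0.937], [0.0, 0.0, 0.0, 1.0]]
[445.6 445.6 255.6 185. ] [[0.999, -0.046, 0.028, 0.541], [-0.048, -0.534, 0.844, -0.88], [-0.024, -0.844, -0.535, 0.636], [0.0, 0.0, 0.0, 1.0]]
[297.3 297.3 259.7 193. ] [[0.252, -0.934, -0.255, 0.222], [-0.968, -0.243, -0.064, -0.588], [-0.002, 0.263, -0.965, 0.373], [0.0, 0.0, 0.0, 1.0]]
{'t': 0.15, 'q': array([-1.49551203e+00,  5.28252044e-01,  1.43357848e+00,  5.15280139e-06,
        1.18138563e+00, -1.78528797e-01]), 'qd': array([-0.00021675, -0.00082802, -0.00407647, -0.00022986, -0.00027555,
       -0.00297367]), 'tau': array([ 9.08020957e-04, -4.42745519e+01, -1.78276759e+01, -2.27446517e-04,
        5.62778092e-03, -4.03008954e-06]), 'tcp_pos': array([ 0.15690767, -0.60443929,  0.23056816]), 'tool_rot': array([ 9.91957963e-01,  1.26565163e-01,  4.42651508e-05, -8.10542872e-04]), 'force': array([-0.14286757,  0.56770102, -0.24390849]), 'ft_torque': array([ 0.01946709, -0.00251482, -0.01364834]), 'finger_gap': 0.9975782051130627}
```

View pics/scene.png

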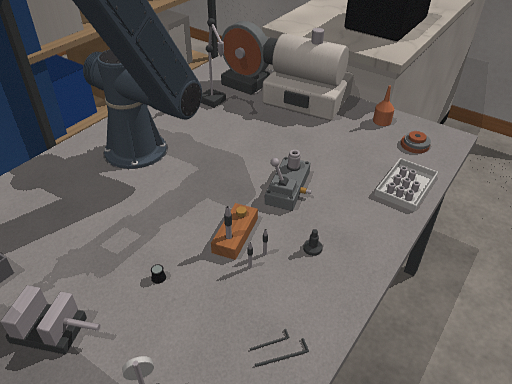

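View pics/side.png

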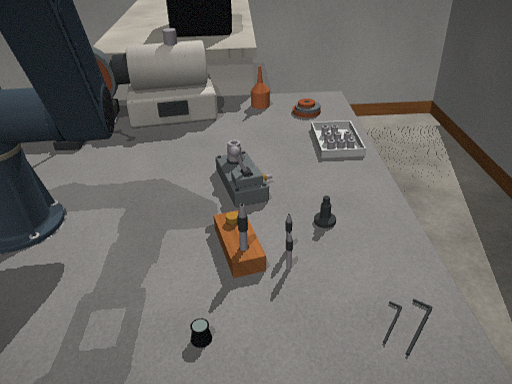

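Candidates for the tube:
- The tube in the orange rack: scene (228,220), side (242,225).
- Two smaller look-alikes standing on the table: scene (250,255) and (265,240), side (289,230) and (289,250).

I choose the one in the rack, since it is the largest. I'll check it in a close crop.

Run:
```python
from h import *
a=cv2.imread('pics/scene.png')[140:275,200:335];b=cv2.imread('pics/side.png')[135:285,200:350]
r=lambda i:cv2.resize(i,(400,400) ,interpolation=cv2.INTER_CUBIC)
im=np.hstack([cv2.resize(a,(390,390),interpolation=cv2.INTER_CUBIC),cv2.resize(b,(390,390),interpolation=cv2.INTER_CUBIC)])
cv2.imwrite('pics/crop.png',im)
```

```text
(no output)
```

View pics/crop.png

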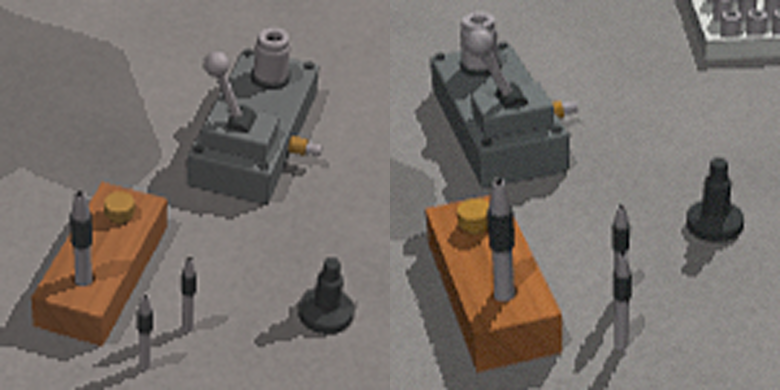

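The rack tube is clearly the thickest, with its knurl at scene (228,221) and side (243,223), and its height should confirm it. The fitting mouth is at scene (294.5,153) and side (234,142). The lever ball is at scene (275,162) and side (235,151.5).

Run:
```python
from h import *
R=lambda s,d:tri([ray('scene.png',*s),ray('side.png',*d)])
for n,s,d in [('mouth',(294.5,152.8),(233.8,142.3)),('ball',(275.1,162.2),(235,151.5)),('knurl',(228.4,220.7),(242.7,222.7)),('tip',(227.7,206.8),(241.9,205)),('small1tip',(250.2,242.8),(288.8,231.9)),('small2tip',(265,229.6),(288.8,214.6)),('arbortop',(314.5,230.5),(326,197))]:
    p,e=R(s,d);print(n,p.round(4),np.round(e,4))
print('arborbase',onz('scene.png',313,248,0.01),onz('side.png',325,220,0.01),'loupe',onz('side.png',201,325,.034),onz('scene.png',157,267,.034))
print('mouth101',onz('scene.png',294.5,152.8,.101),onz('side.png',233.8,142.3,.101))
# manifold top corners in scene crop (z .045) 
for u,v in [(318,66),(188,157),(268,172)]: print('man',onz('scene.png',200+u/2.889,140+v/2.889,.045).round(4))
for u,v in [(103,185),(167,197),(33,290),(103,315)]: print('rack',onz('scene.png',200+u/2.889,140+v/2.889,.04).round(4))
for u,v in [(426-390,207),(476-390,340),(561-390,318)]: print('rackside',onz('side.png',200+u/2.6,135+v/2.6,.04).round(4))
for u,v in [(431-390,56),(482-390,155),(568-390,142)]: print('manside',onz('side.png',200+u/2.6,135+v/2.6,.045).round(4))
print('plug',onz('scene.png',200+119/2.889,140+201/2.889,.059),onz('side.png',200+83/2.6,135+209/2.6,.059))
```

```text
mouth [0.5213 0.1922 0.0947] [0.0003 0.0003]
ball [0.5247 0.0739 0.1304] [0.0006 0.0006]
knurl [ 0.5373 -0.1673  0.0948] [0.0018 0.0018]
tip [ 0.5365 -0.1669  0.14  ] [0.0005 0.0005]
small1tip [ 0.6266 -0.1944  0.088 ] [0.0011 0.0011]
small2tip [ 0.6324 -0.1366  0.089 ] [0.0003 0.0003]
arbortop [ 0.7284 -0.043   0.0646] [0.0003 0.0003]
arborbase [ 0.73517659 -0.05294302  0.01      ] [ 0.72685016 -0.05780473  0.01      ] loupe [ 0.45870206 -0.36460009  0.034     ] [ 0.45467517 -0.35766347  0.034     ]
mouth101 [0.52579406 0.18405925 0.101     ] [0.52137544 0.18018981 0.101     ]
man [0.5575 0.2352 0.045 ]
man [0.5265 0.0225 0.045 ]
man [0.6054 0.0502 0.045 ]
rack [ 0.478  -0.0578  0.04  ]
rack [ 0.5404 -0.0353  0.04  ]
rack [ 0.5121 -0.211   0.04  ]
rack [ 0.5832 -0.1988  0.04  ]
rackside [ 0.4714 -0.0569  0.04  ]
rackside [ 0.5141 -0.2292  0.04  ]
rackside [ 0.5792 -0.2095  0.04  ]
manside [0.4688 0.209  0.045 ]
manside [0.5212 0.0136 0.045 ]
manside [0.6019 0.0288 0.045 ]
plug [ 0.51742314 -0.08418245  0.059     ] [ 0.51331008 -0.08919457  0.059     ]
```

{"fn": "send_rows", "kwargs": {
  "motion": [
    {"gripper": 85,"travel": [30,-20,-2],"rotation": [0,0,0]},
    {"gripper": 85,"travel": [30,-20,-2],"rotation": [0,0,0]},
    {"gripper": 85,"travel": [30,-20,-2],"rotation": [0,0,0]},
    {"gripper": 85,"travel": [30,-20,-2],"rotation": [0,0,0]},
    {"gripper": 85,"travel": [30,-20,-2],"rotation": [0,0,0]},
    {"gripper": 85,"travel": [30,-20,-2],"rotation": [0,0,0]},
    {"gripper": 85,"travel": [30,-20,-2],"rotation": [0,0,0]},
    {"gripper": 85,"travel": [30,-20,-2],"rotation": [0,0,0]},
    {"gripper": 85,"travel": [30,-20,-2],"rotation": [0,0,0]},
    {"gripper": 85,"travel": [30,-20,-2],"rotation": [0,0,0]},
    {"gripper": 85,"travel": [30,-20,-2],"rotation": [0,0,0]},
    {"gripper": 85,"travel": [30,-20,-2],"rotation": [0,0,0]}
  ],
  "newtons": 40
}}

```text
t: 1.15
tcp_pos: [0.4459, -0.2806, 0.2553]
tool_rot: [0.992, 0.127, -0.0, -0.0]
force: [1.2, -0.9, -0.6]
finger_gap: 0.996
```

{"fn": "send_rows", "kwargs": {
  "motion": [
    {"gripper": 85,"travel": [30,-22,0],"rotation": [0,0,0]},
    {"gripper": 85,"travel": [30,-22,0],"rotation": [0,0,0]},
    {"gripper": 85,"travel": [30,-22,0],"rotation": [0,0,0]},
    {"gripper": 85,"travel": [25,-20,0],"rotation": [0,0,0]},
    {"gripper": 85,"travel": [0,0,0]},
    {"gripper": 85,"travel": [0,0,0]},
    {"gripper": 85,"travel": [0,0,0]}
  ]
}}

```text
validation failed for argument at $.mo...
```

Run:
```python
from h import *
snap('wrist','w1.png');s=manip.sense();print(s['tcp_pos'],s['tool_rot'],s['force'],s['t'])
# predicted knurl
print(proj('w1.png',[.537,-.17,.103],True),proj('w1.png',[.537,-.17,.145],True))
```

```text
[ 0.44968361 -0.27558726  0.25572994] [ 0.9917153   0.12842605  0.00211311 -0.00174548] [3.04194079 1.26466917 0.15259154] 1.2
(np.float64(175.2409889375058), np.float64(68.19795931775852)) (np.float64(162.13719834885347), np.float64(61.674598324855765))
```

View pics/w1.png

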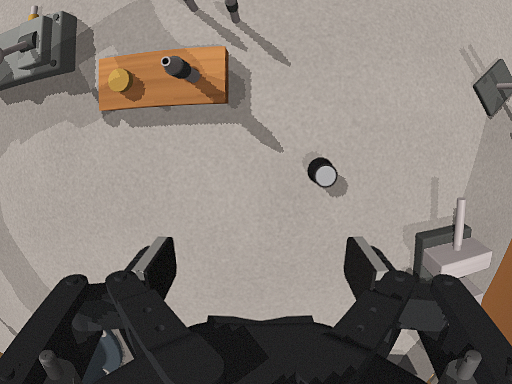

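The second move was refused because some rows had no rotation. The wrist view shows the tube tip at (167,62), within 5 px of the prediction, with the plug at (119,79) and the loupe at (322,172).

{"fn": "send_rows", "kwargs": {
  "motion": [
    {"gripper": 85,"travel": [28,-20,0],"rotation": [0,0,0]},
    {"gripper": 85,"travel": [28,-20,0],"rotation": [0,0,0]},
    {"gripper": 85,"travel": [28,-20,0],"rotation": [0,0,0]},
    {"gripper": 85,"travel": [26,-20,0],"rotation": [0,0,0]},
    {"gripper": 85,"travel": [0,0,0],"rotation": [0,0,0]},
    {"gripper": 85,"travel": [0,0,0],"rotation": [0,0,0]},
    {"gripper": 85,"travel": [0,0,0],"rotation": [0,0,0]}
  ]
}}

```text
t: 1.78
tcp_pos: [0.531, -0.1774, 0.255]
tool_rot: [0.992, 0.127, -0.001, 0.0]
force: [-0.9, -1.1, -0.4]
finger_gap: 0.996
```

Run:
```python
from h import *
im=snap('wrist','w2.png');s=manip.sense();print(s['tcp_pos'],s['tool_rot'],s['force'],s['t'])
print(proj('w2.png',[.537,-.17,.103],True),proj('w2.png',[.537,-.17,.145],True))
cv2.imwrite('pics/w2c.png',cv2.resize(im[60:360,60:460,::-1],(800,600),interpolation=cv2.INTER_CUBIC))
```

```text
[ 0.53083342 -0.17786432  0.25504354] [ 9.91996192e-01  1.26266854e-01 -4.85744384e-04 -3.05346205e-05] [-0.45012362 -0.37992017 -0.09944824] 1.8333
(np.float64(253.67249004057805), np.float64(172.67496466194544)) (np.float64(252.6925286713078), np.float64(182.2101374789817))
```

View pics/w2c.png

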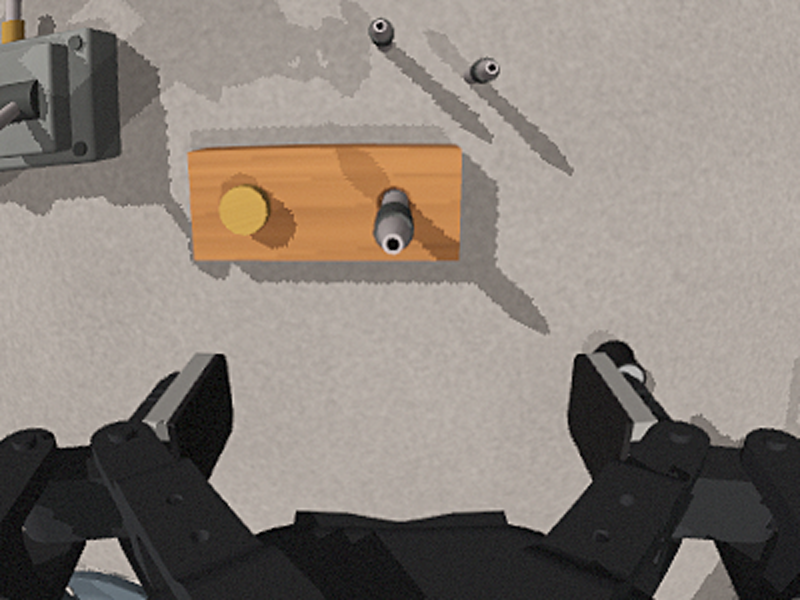

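The tube tip is at full-image (256.5,182), with the rack square to the image. The two thinner look-alikes are well clear at the top right of the crop, at (380,30) and (485,70).

Run:
```python
from h import *
from scipy.spatial.transform import Rotation as Ro
s=manip.sense();M=Ro.from_quat(s['tool_rot']).as_matrix()
t=onz('w2.png',256.5,182,.145,True);h=onz('w2.png',60+396/2,60+193/2,.045,True)
print(t,h,'tool delta mm',M.T@(t-s['tcp_pos'])*1e3,M.T@(h-s['tcp_pos'])*1e3)
a=onz('w2.png',60+193/2,60+260/2,.04,True);b=onz('w2.png',60+459/2,60+260/2,.04,True);print(M.T@(b-a), M)
```

```text
[ 0.53802035 -0.17317184  0.145     ] [ 0.54579652 -0.17186341  0.045     ] tool delta mm [  8.23848025  -2.72227166 110.03621101] [ 16.19007153  -2.02262323 210.02852843]
[ 1.66060319e-04  1.71068549e-01 -3.15066161e-05] [[ 9.68112891e-01  2.50512448e-01 -9.71424180e-04]
 [ 2.50512507e-01 -9.68113361e-01 -6.20863766e-05]
 [-9.56002138e-04 -1.83247285e-04 -9.99999526e-01]]
```

{"fn": "send_rows", "kwargs": {
  "motion": [
    {"gripper": 85,"travel": [8,-3,0],"rotation": [0,0,0]},
    {"gripper": 85,"travel": [0,0,30],"rotation": [0,0,0]},
    {"gripper": 85,"travel": [0,0,30],"rotation": [0,0,0]},
    {"gripper": 85,"travel": [0,0,30],"rotation": [0,0,0]},
    {"gripper": 85,"travel": [0,0,30],"rotation": [0,0,0]},
    {"gripper": 85,"travel": [0,0,25],"rotation": [0,0,0]},
    {"gripper": 85,"travel": [0,0,15],"rotation": [0,0,0]},
    {"gripper": 85,"travel": [0,0,10],"rotation": [0,0,0]},
    {"gripper": 85,"travel": [0,0,0],"rotation": [0,0,0]},
    {"gripper": 85,"travel": [0,0,0],"rotation": [0,0,0]}
  ]
}}

```text
t: 2.67
tcp_pos: [0.5387, -0.1729, 0.0853]
tool_rot: [0.992, 0.126, 0.0, -0.0]
force: [0.4, 1.1, -0.0]
finger_gap: 0.995
```

{"fn": "send_rows", "kwargs": {
  "motion": [
    {"gripper": 10,"travel": [0,0,0],"rotation": [0,0,0]},
    {"gripper": 10,"travel": [0,0,0],"rotation": [0,0,0]},
    {"gripper": 10,"travel": [0,0,0],"rotation": [0,0,0]},
    {"gripper": 10,"travel": [0,0,0],"rotation": [0,0,0]},
    {"gripper": 10,"travel": [0,0,0],"rotation": [0,0,0]},
    {"gripper": 10,"travel": [0,0,0],"rotation": [0,0,0]},
    {"gripper": 10,"travel": [0,0,0],"rotation": [0,0,0]},
    {"gripper": 10,"travel": [0,0,0],"rotation": [0,0,0]},
    {"gripper": 10,"travel": [0,0,0],"rotation": [0,0,0]},
    {"gripper": 10,"travel": [0,0,0],"rotation": [0,0,0]}
  ],
  "newtons": 60
}}

```text
t: 3.5
tcp_pos: [0.5389, -0.1723, 0.086]
tool_rot: [0.992, 0.127, 0.0, 0.0]
force: [-0.8, 1.0, 5.8]
finger_gap: 0.215
```

{"fn": "send_rows", "kwargs": {
  "motion": [
    {"gripper": 10,"travel": [0,0,-10],"rotation": [0,0,0]},
    {"gripper": 10,"travel": [0,0,-20],"rotation": [0,0,0]},
    {"gripper": 10,"travel": [0,0,-30],"rotation": [0,0,0]},
    {"gripper": 10,"travel": [0,0,-30],"rotation": [0,0,0]},
    {"gripper": 10,"travel": [0,0,-30],"rotation": [0,0,0]},
    {"gripper": 10,"travel": [0,0,-25],"rotation": [0,0,0]},
    {"gripper": 10,"travel": [0,0,-15],"rotation": [0,0,0]},
    {"gripper": 10,"travel": [0,0,0],"rotation": [0,0,0]}
  ]
}}

```text
t: 4.17
tcp_pos: [0.5405, -0.1733, 0.2495]
tool_rot: [0.992, 0.127, 0.003, 0.003]
force: [0.5, -0.1, -1.1]
finger_gap: 0.218
```

{"fn": "send_rows", "kwargs": {
  "motion": [
    {"gripper": 10,"travel": [2,-15,0],"rotation": [0,0,0]},
    {"gripper": 10,"travel": [3,-32,0],"rotation": [0,0,0]},
    {"gripper": 10,"travel": [3,-36,0],"rotation": [0,0,0]},
    {"gripper": 10,"travel": [3,-36,0],"rotation": [0,0,0]},
    {"gripper": 10,"travel": [3,-36,0],"rotation": [0,0,0]},
    {"gripper": 10,"travel": [3,-36,0],"rotation": [0,0,0]},
    {"gripper": 10,"travel": [3,-36,0],"rotation": [0,0,0]},
    {"gripper": 10,"travel": [3,-36,0],"rotation": [0,0,0]},
    {"gripper": 10,"travel": [3,-36,0],"rotation": [0,0,0]},
    {"gripper": 10,"travel": [3,-32,0],"rotation": [0,0,0]},
    {"gripper": 10,"travel": [3,-20,0],"rotation": [0,0,0]},
    {"gripper": 10,"travel": [0,0,0],"rotation": [0,0,0]}
  ]
}}

```text
t: 5.17
tcp_pos: [0.4781, 0.1796, 0.2433]
tool_rot: [0.992, 0.129, -0.002, -0.001]
force: [0.1, -0.1, -1.1]
finger_gap: 0.217
```

{"fn": "send_rows", "kwargs": {
  "motion": [
    {"gripper": 10,"travel": [0,0,0],"rotation": [0,0,0]},
    {"gripper": 10,"travel": [0,0,0],"rotation": [0,0,0]},
    {"gripper": 10,"travel": [0,0,0],"rotation": [0,0,0]},
    {"gripper": 10,"travel": [0,0,0],"rotation": [0,0,0]}
  ]
}}

```text
t: 5.5
tcp_pos: [0.4813, 0.1745, 0.2449]
tool_rot: [0.992, 0.126, -0.0, 0.0]
force: [0.1, -0.5, -0.8]
finger_gap: 0.216
```

Run:
```python
from h import *
im=snap('wrist','w3.png');s=manip.sense();print(s['tcp_pos'],s['tool_rot'],s['force'],s['t'],s['finger_gap'])
cv2.imwrite('pics/w3c.png',cv2.resize(im[60:360,60:460,::-1],(800,600),interpolation=cv2.INTER_CUBIC))
a=snap('scene','s3.png');b=snap('side','d3.png')
```

```text
[0.48146443 0.17452393 0.24504678] [ 9.92073701e-01  1.25656966e-01 -3.10407465e-04  4.87162030e-05] [-0.35627814  0.07701573 -0.82491972] 5.55 0.21690374876540225
```

View pics/w3c.png

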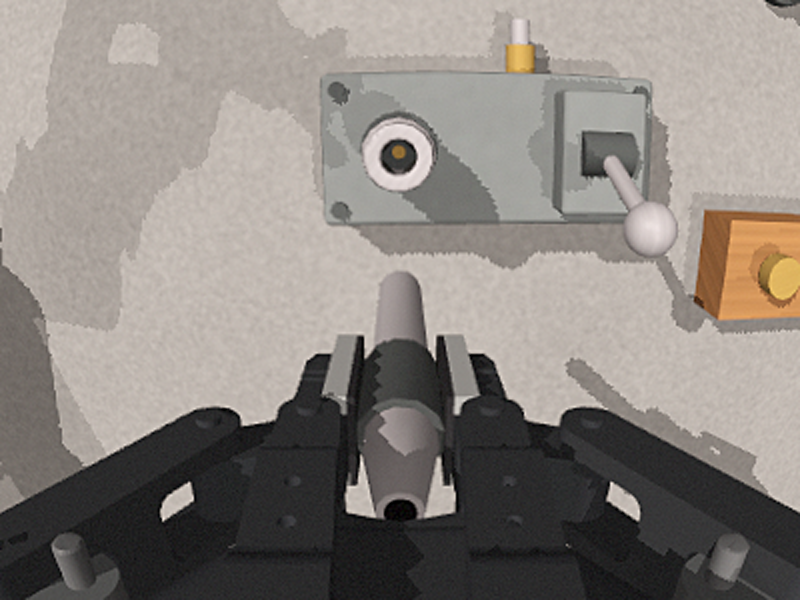

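The mouth ring is at crop (398,154) and its bore at (400,157). The tube is held straight, with its foot's far edge at crop (401,271). The lever ball is at (651,230), leaning to the near (-x) side.

Run:
```python
from h import *
from scipy.spatial.transform import Rotation as Ro
s=manip.sense();M=Ro.from_quat(s['tool_rot']).as_matrix();tcp=s['tcp_pos']
im=cv2.imread('pics/w3.png');g=cv2.cvtColor(im,cv2.COLOR_BGR2GRAY)
x0,y0=236,114
roi=cv2.resize(g[y0:y0+50,x0:x0+50],None,fx=8,fy=8,interpolation=cv2.INTER_CUBIC)
_,m=cv2.threshold(roi,0,255,cv2.THRESH_BINARY_INV+cv2.THRESH_OTSU)
C=lambda p:(x0+(p[0]+.5)/8-.5,y0+(p[1]+.5)/8-.5)
for th in (90,110,170,185):
    for inv in (0,1):
        m=(((roi<th) if inv else (roi>th)).astype(np.uint8))*255
        cs,_=cv2.findContours(m,cv2.RETR_LIST,cv2.CHAIN_APPROX_NONE)
        for c in cs:
            if cv2.contourArea(c)>4000 and len(c)>20:
                e=cv2.fitEllipse(c);u=C(e[0]);p=onz('w3.png',*u,.101,True)
                print(th,inv,np.round(u,1),np.round(np.array(e[1])/8,1),'tool',(M.T@(p-tcp)*1e3).round(1))
# expected foot far edge in image for tube vertical at TCP
for r,z in((.0055,0),(.008,.005)):
    fz=tcp[2]+.019-.093+z-.002
    p=tcp+M@np.array([r,0,0]);p[2]=fz;q=proj('w3.png',p,True);print('foot edge crop',(q[0]-60)*2,(q[1]-60)*2)
# ball, and tip
b=onz('w3.png',60+651/2,60+230/2,.133,True);print('ball',b,(M.T@(b-tcp)*1e3).round(1))
t=onz('w3.png',60+401/2,60+509/2,tcp[2]+.019+.042,True);print('tube tip',(M.T@(t-tcp)*1e3).round(1))
for z in (.045,):
  for u in [(322,222),(650,80),(322,75)]: print('corner',(M.T@(onz('w3.png',60+u[0]/2,60+u[1]/2,z,True)-tcp)*1e3).round(1))
```

```text
90 0 [258.8 137.7] [16.9 18.4] tool [ 43.4  -0.2 144.2]
90 0 [260.5 138.5] [59. 59.] tool [ 42.6   1.4 144.2]
90 1 [258.8 137.7] [16.7 18.1] tool [ 43.4  -0.2 144.2]
110 0 [258.8 137.9] [17.7 18.5] tool [ 43.2  -0.2 144.2]
110 0 [259.1 134.5] [35.7 37.7] tool [ 46.5   0.  144.2]
110 0 [260.5 138.5] [58.9 59.1] tool [ 42.7   1.4 144.2]
110 1 [258.8 137.9] [17.5 18.3] tool [ 43.2  -0.2 144.2]
110 1 [259.  134.6] [35.8 37.6] tool [ 46.4  -0.  144.2]
170 0 [258.7 137.9] [18.9 19.5] tool [ 43.2  -0.3 144.2]
170 0 [258.2 137.2] [33.8 35.7] tool [ 43.9  -0.8 144.2]
170 1 [258.7 137.9] [18.6 19.2] tool [ 43.2  -0.3 144.2]
170 1 [258.2 137.3] [34.1 35.9] tool [ 43.8  -0.8 144.2]
170 1 [260.5 138.4] [58.6 59.2] tool [ 42.7   1.4 144.2]
185 0 [258.7 137.9] [19.3 19.8] tool [ 43.2  -0.4 144.2]
185 0 [258.3 137.4] [32.9 35.1] tool [ 43.7  -0.7 144.2]
185 1 [258.7 137.9] [19.  19.5] tool [ 43.2  -0.4 144.2]
185 1 [258.3 137.4] [33.2 35.4] tool [ 43.7  -0.8 144.2]
185 1 [260.5 138.5] [59. 59.] tool [ 42.6   1.4 144.2]
foot edge crop 397.67731367725173 269.70942706347466
foot edge crop 397.63092587866674 266.8816463374345
ball [0.52490571 0.06437944 0.133     ] [ 14.5 117.6 112.2]
tube tip [  1.5   1.  -61. ]
corner [-2.000e-01 -4.510e+01  2.002e+02]
corner [ 89.1 151.5 200.2]
corner [ 85.8 -43.6 200.2]
```

{"fn": "send_rows", "kwargs": {
  "motion": [
    {"gripper": 10,"travel": [15,-1.5,0],"rotation": [0,0,0]},
    {"gripper": 10,"travel": [20,0,0],"rotation": [0,0,0]},
    {"gripper": 10,"travel": [8,0,10],"rotation": [0,0,0]},
    {"gripper": 10,"travel": [0,0,20],"rotation": [0,0,0]},
    {"gripper": 10,"travel": [0,0,20],"rotation": [0,0,0]},
    {"gripper": 10,"travel": [0,0,10],"rotation": [0,0,0]},
    {"gripper": 10,"travel": [0,0,0],"rotation": [0,0,0]},
    {"gripper": 10,"travel": [0,0,0],"rotation": [0,0,0]},
    {"gripper": 10,"travel": [0,0,0],"rotation": [0,0,0]}
  ]
}}

```text
t: 6.4
tcp_pos: [0.5232, 0.1877, 0.186]
tool_rot: [0.992, 0.126, 0.001, 0.0]
force: [-0.6, 0.5, -0.2]
finger_gap: 0.222
```

Run:
```python
from h import *
im=snap('wrist','w4.png');s=manip.sense();print(s['tcp_pos'],s['tool_rot'],s['force'],s['t'],s['finger_gap'])
a=snap('scene','s4.png');b=snap('side','d4.png')
r=lambda i,x,y:cv2.resize(i[y:y+65,x:x+65,::-1],(390,390),interpolation=cv2.INTER_CUBIC)
top=np.hstack([r(a,262,110),r(b,200,100)])
w=cv2.resize(im[170:235,195:325,::-1],(420,210),interpolation=cv2.INTER_CUBIC)
cv2.imwrite('pics/c4.png',np.vstack([top,np.hstack([w,np.zeros((210,360,3),np.uint8)])]))
```

```text
[0.52341506 0.18780548 0.18632153] [ 9.91966002e-01  1.26500027e-01  1.09232174e-03 -2.47741009e-05] [-0.68928247  0.68225132 -1.19400293] 6.45 0.2138043457377988
```

View pics/c4.png

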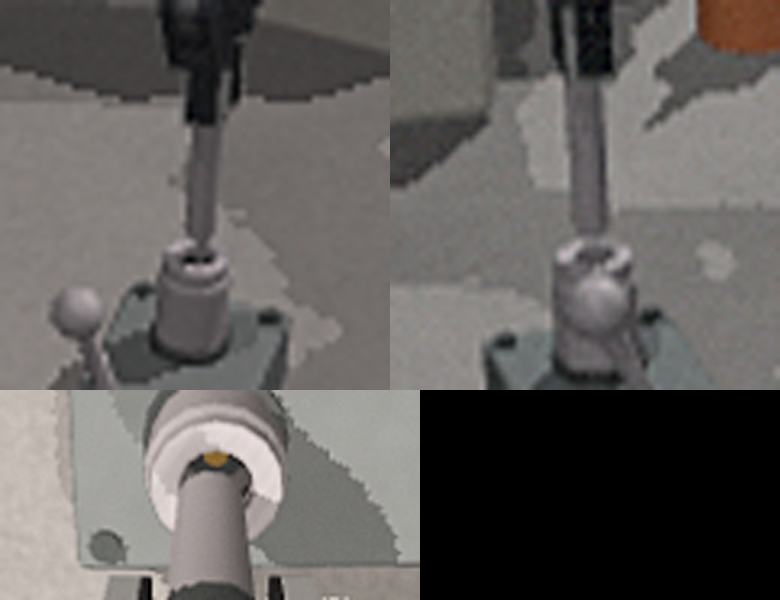

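Run:
```python
from h import *
from scipy.spatial.transform import Rotation as Ro
s=manip.sense();M=Ro.from_quat(s['tool_rot']).as_matrix();tcp=s['tcp_pos']
def P(p,z,): 
    q=tcp+M@np.array([p[0]/1e3,p[1]/1e3,0]);q[2]=z;u=proj('w4.png',q,True);return round((u[0]-195)*3.23),round((u[1]-170)*3.23+390)
print('mouth0',P((0,0),.101),'ring +x/-x',P((17,0),.101),P((-17,0),.101),'y',P((0,-17),.101),P((0,17),.101))
print('bore far',P((9,0),.101),'foot far edge',P((5.5,0),tcp[2]-.076),P((8,0),tcp[2]-.071),'c',P((0,0),tcp[2]-.076))
```

```text
mouth0 (206, 483) ring +x/-x (206, 416) (206, 547) y (138, 483) (275, 483)
bore far (206, 448) foot far edge (206, 472) (206, 467) c (206, 494)
```

The tube is over the bore in all three views, and the wrist view puts it about 0.8 mm to the tool -y side. I'll shift 0.7 mm and feel my way down.

{"fn": "send_rows", "kwargs": {
  "motion": [
    {"gripper": 10,"travel": [0,0.7,4],"rotation": [0,0,0]},
    {"gripper": 10,"travel": [0,0,3],"rotation": [0,0,0]},
    {"gripper": 10,"travel": [0,0,3],"rotation": [0,0,0]},
    {"gripper": 10,"travel": [0,0,2],"rotation": [0,0,0]},
    {"gripper": 10,"travel": [0,0,0],"rotation": [0,0,0]},
    {"gripper": 10,"travel": [0,0,0],"rotation": [0,0,0]}
  ]
}}

```text
t: 7.05
tcp_pos: [0.5227, 0.1871, 0.173]
tool_rot: [0.992, 0.127, -0.0, 0.0]
force: [-0.6, -0.1, -0.5]
finger_gap: 0.215
```

{"fn": "send_rows", "kwargs": {
  "motion": [
    {"gripper": 10,"travel": [0,0,2],"rotation": [0,0,0]},
    {"gripper": 10,"travel": [0,0,2],"rotation": [0,0,0]},
    {"gripper": 10,"travel": [0,0,0],"rotation": [0,0,0]},
    {"gripper": 10,"travel": [0,0,0],"rotation": [0,0,0]}
  ]
}}

```text
t: 7.38
tcp_pos: [0.5229, 0.187, 0.1692]
tool_rot: [0.992, 0.127, 0.0, 0.0]
force: [0.6, -0.7, -1.5]
finger_gap: 0.221
```

{"fn": "send_rows", "kwargs": {
  "motion": [
    {"gripper": 10,"travel": [0,0,1],"rotation": [0,0,0]},
    {"gripper": 10,"travel": [0,0,1],"rotation": [0,0,0]},
    {"gripper": 10,"travel": [0,0,1],"rotation": [0,0,0]},
    {"gripper": 10,"travel": [0,0,0],"rotation": [0,0,0]},
    {"gripper": 10,"travel": [0,0,0],"rotation": [0,0,0]}
  ]
}}

```text
t: 7.8
tcp_pos: [0.5229, 0.187, 0.1662]
tool_rot: [0.992, 0.127, 0.0, 0.0]
force: [0.8, -0.9, -1.2]
finger_gap: 0.218
```

{"fn": "send_rows", "kwargs": {
  "motion": [
    {"gripper": 10,"travel": [0,0,1],"rotation": [0,0,0]},
    {"gripper": 10,"travel": [0,0,1],"rotation": [0,0,0]},
    {"gripper": 10,"travel": [0,0,1],"rotation": [0,0,0]},
    {"gripper": 10,"travel": [0,0,0],"rotation": [0,0,0]},
    {"gripper": 10,"travel": [0,0,0],"rotation": [0,0,0]}
  ]
}}

```text
t: 8.22
tcp_pos: [0.5233, 0.1868, 0.1637]
tool_rot: [0.992, 0.127, 0.001, 0.0]
force: [0.9, -3.1, 2.7]
finger_gap: 0.215
```

The seal is starting to resist, with a small side load of -3 N along y. I'll ease 0.6 mm that way (tool +y).

{"fn": "send_rows", "kwargs": {
  "motion": [
    {"gripper": 10,"travel": [0,0.6,0],"rotation": [0,0,0]},
    {"gripper": 10,"travel": [0,0,1],"rotation": [0,0,0]},
    {"gripper": 10,"travel": [0,0,0],"rotation": [0,0,0]},
    {"gripper": 10,"travel": [0,0,0],"rotation": [0,0,0]}
  ]
}}

```text
t: 8.55
tcp_pos: [0.5234, 0.1866, 0.1628]
tool_rot: [0.992, 0.127, 0.001, -0.0]
force: [0.8, -1.3, 4.9]
finger_gap: 0.215
```

{"fn": "send_rows", "kwargs": {
  "motion": [
    {"gripper": 10,"travel": [0,0,1],"rotation": [0,0,0]},
    {"gripper": 10,"travel": [0,0,1],"rotation": [0,0,0]},
    {"gripper": 10,"travel": [0,0,0],"rotation": [0,0,0]},
    {"gripper": 10,"travel": [0,0,0],"rotation": [0,0,0]}
  ]
}}

```text
t: 8.88
tcp_pos: [0.5232, 0.1867, 0.1603]
tool_rot: [0.992, 0.126, 0.0, -0.0]
force: [1.1, -1.5, 1.3]
finger_gap: 0.212
```

{"fn": "send_rows", "kwargs": {
  "motion": [
    {"gripper": 10,"travel": [0,0,1],"rotation": [0,0,0]},
    {"gripper": 10,"travel": [0,0,1],"rotation": [0,0,0]},
    {"gripper": 10,"travel": [0,0,0],"rotation": [0,0,0]}
  ]
}}

```text
t: 9.13
tcp_pos: [0.523, 0.1866, 0.1581]
tool_rot: [0.992, 0.127, 0.0, -0.0]
force: [2.0, -1.6, 2.5]
finger_gap: 0.214
```

{"fn": "send_rows", "kwargs": {
  "motion": [
    {"gripper": 10,"travel": [0,0,1],"rotation": [0,0,0]},
    {"gripper": 10,"travel": [0,0,1],"rotation": [0,0,0]},
    {"gripper": 10,"travel": [0,0,0],"rotation": [0,0,0]}
  ]
}}

```text
t: 9.38
tcp_pos: [0.5229, 0.1865, 0.156]
tool_rot: [0.992, 0.127, -0.0, -0.0]
force: [0.5, -1.6, 1.2]
finger_gap: 0.218
```

{"fn": "send_rows", "kwargs": {
  "motion": [
    {"gripper": 10,"travel": [0,0,1],"rotation": [0,0,0]},
    {"gripper": 10,"travel": [0,0,0],"rotation": [0,0,0]}
  ]
}}

```text
t: 9.55
tcp_pos: [0.5229, 0.1865, 0.155]
tool_rot: [0.992, 0.127, -0.0, -0.0]
force: [1.8, -0.9, 1.7]
finger_gap: 0.214
```

{"fn": "send_rows", "kwargs": {
  "motion": [
    {"gripper": 10,"travel": [0,0,1],"rotation": [0,0,0]},
    {"gripper": 10,"travel": [0,0,0],"rotation": [0,0,0]}
  ]
}}

```text
t: 9.72
tcp_pos: [0.5229, 0.1865, 0.1541]
tool_rot: [0.992, 0.127, -0.0, -0.0]
force: [1.0, -0.7, 1.2]
finger_gap: 0.213
```

{"fn": "send_rows", "kwargs": {
  "motion": [
    {"gripper": 10,"travel": [0,0,1],"rotation": [0,0,0]},
    {"gripper": 10,"travel": [0,0,0],"rotation": [0,0,0]}
  ]
}}

```text
t: 9.88
tcp_pos: [0.5229, 0.1865, 0.1531]
tool_rot: [0.992, 0.127, -0.0, -0.0]
force: [1.3, 0.3, 0.6]
finger_gap: 0.219
```

{"fn": "send_rows", "kwargs": {
  "motion": [
    {"gripper": 10,"travel": [0,0,1],"rotation": [0,0,0]},
    {"gripper": 10,"travel": [0,0,0],"rotation": [0,0,0]}
  ]
}}

```text
t: 10.05
tcp_pos: [0.5229, 0.1865, 0.1521]
tool_rot: [0.992, 0.127, -0.0, -0.0]
force: [1.1, -1.0, 1.6]
finger_gap: 0.221
```

{"fn": "send_rows", "kwargs": {
  "motion": [
    {"gripper": 10,"travel": [0,0,1],"rotation": [0,0,0]},
    {"gripper": 10,"travel": [0,0,0],"rotation": [0,0,0]}
  ]
}}

```text
t: 10.22
tcp_pos: [0.5229, 0.1865, 0.1511]
tool_rot: [0.992, 0.127, -0.0, -0.0]
force: [0.4, -1.0, 1.9]
finger_gap: 0.218
```

{"fn": "send_rows", "kwargs": {
  "motion": [
    {"gripper": 10,"travel": [0,0,1],"rotation": [0,0,0]},
    {"gripper": 10,"travel": [0,0,0],"rotation": [0,0,0]}
  ]
}}

```text
t: 10.38
tcp_pos: [0.5229, 0.1865, 0.1501]
tool_rot: [0.992, 0.127, -0.0, -0.0]
force: [0.5, -0.8, 2.0]
finger_gap: 0.215
```

{"fn": "send_rows", "kwargs": {
  "motion": [
    {"gripper": 10,"travel": [0,0,1],"rotation": [0,0,0]},
    {"gripper": 10,"travel": [0,0,0],"rotation": [0,0,0]}
  ]
}}

```text
t: 10.55
tcp_pos: [0.5229, 0.1865, 0.1491]
tool_rot: [0.992, 0.127, -0.0, -0.0]
force: [1.8, -0.7, 1.6]
finger_gap: 0.213
```

{"fn": "send_rows", "kwargs": {
  "motion": [
    {"gripper": 10,"travel": [0,0,1],"rotation": [0,0,0]},
    {"gripper": 10,"travel": [0,0,0],"rotation": [0,0,0]}
  ]
}}

```text
t: 10.72
tcp_pos: [0.5229, 0.1865, 0.1481]
tool_rot: [0.992, 0.127, -0.0, -0.0]
force: [1.3, -0.6, 1.6]
finger_gap: 0.215
```

{"fn": "send_rows", "kwargs": {
  "motion": [
    {"gripper": 10,"travel": [0,0,1],"rotation": [0,0,0]},
    {"gripper": 10,"travel": [0,0,0],"rotation": [0,0,0]}
  ]
}}

```text
t: 10.88
tcp_pos: [0.5229, 0.1865, 0.1471]
tool_rot: [0.992, 0.127, -0.0, -0.0]
force: [1.6, -0.7, 0.7]
finger_gap: 0.219
```

{"fn": "send_rows", "kwargs": {
  "motion": [
    {"gripper": 10,"travel": [0,0,1],"rotation": [0,0,0]},
    {"gripper": 10,"travel": [0,0,0],"rotation": [0,0,0]}
  ]
}}

```text
t: 11.05
tcp_pos: [0.5229, 0.1865, 0.1461]
tool_rot: [0.992, 0.127, -0.0, -0.0]
force: [0.7, -0.5, 0.3]
finger_gap: 0.215
```

{"fn": "send_rows", "kwargs": {
  "motion": [
    {"gripper": 10,"travel": [0,0,1],"rotation": [0,0,0]},
    {"gripper": 10,"travel": [0,0,0],"rotation": [0,0,0]}
  ]
}}

```text
t: 11.22
tcp_pos: [0.5229, 0.1865, 0.1451]
tool_rot: [0.992, 0.127, -0.0, -0.0]
force: [1.8, -1.4, 1.3]
finger_gap: 0.216
```

{"fn": "send_rows", "kwargs": {
  "motion": [
    {"gripper": 10,"travel": [0,0,1],"rotation": [0,0,0]},
    {"gripper": 10,"travel": [0,0,0],"rotation": [0,0,0]}
  ]
}}

```text
t: 11.38
tcp_pos: [0.5229, 0.1865, 0.1441]
tool_rot: [0.992, 0.127, -0.0, -0.0]
force: [2.0, -0.6, 0.8]
finger_gap: 0.213
```

{"fn": "send_rows", "kwargs": {
  "motion": [
    {"gripper": 10,"travel": [0,0,1],"rotation": [0,0,0]},
    {"gripper": 10,"travel": [0,0,0],"rotation": [0,0,0]}
  ]
}}

```text
t: 11.55
tcp_pos: [0.5229, 0.1865, 0.1431]
tool_rot: [0.992, 0.127, -0.0, -0.0]
force: [0.7, -0.5, 1.7]
finger_gap: 0.215
```

{"fn": "send_rows", "kwargs": {
  "motion": [
    {"gripper": 10,"travel": [0,0,1],"rotation": [0,0,0]},
    {"gripper": 10,"travel": [0,0,0],"rotation": [0,0,0]}
  ]
}}

```text
t: 11.72
tcp_pos: [0.5229, 0.1865, 0.1421]
tool_rot: [0.992, 0.127, -0.0, 0.0]
force: [2.7, -1.3, 1.8]
finger_gap: 0.219
```

{"fn": "send_rows", "kwargs": {
  "motion": [
    {"gripper": 10,"travel": [0,0,1],"rotation": [0,0,0]},
    {"gripper": 10,"travel": [0,0,0],"rotation": [0,0,0]}
  ]
}}

```text
t: 11.88
tcp_pos: [0.5229, 0.1865, 0.1411]
tool_rot: [0.992, 0.127, -0.0, -0.0]
force: [1.6, -0.9, 1.7]
finger_gap: 0.217
```

{"fn": "send_rows", "kwargs": {
  "motion": [
    {"gripper": 10,"travel": [0,0,1],"rotation": [0,0,0]},
    {"gripper": 10,"travel": [0,0,0],"rotation": [0,0,0]}
  ]
}}

```text
t: 12.05
tcp_pos: [0.5229, 0.1865, 0.1401]
tool_rot: [0.992, 0.127, -0.0, -0.0]
force: [2.5, -1.1, 2.4]
finger_gap: 0.215
```

Still no stop at about 37 mm. I'll check numerically that the tube hasn't slipped in the grip, by comparing the wrist image before and now.

Run:
```python
from h import *
im=snap('wrist','w5.png');s=manip.sense();print(s['tcp_pos'],s['force'],s['t'])
a=cv2.imread('pics/w4.png');b=cv2.imread('pics/w5.png')
for n,(x0,y0,x1,y1) in {'tip':(240,290,282,325),'knurl':(238,235,285,262)}.items():
    r=cv2.matchTemplate(b[y0-15:y1+15,x0-10:x1+10],a[y0:y1,x0:x1],cv2.TM_CCOEFF_NORMED);_,v,_,l=cv2.minMaxLoc(r);print(n,v,l[0]-10,l[1]-15)
w=lambda i:cv2.resize(i[170:340,180:340],(390,414),interpolation=cv2.INTER_CUBIC)
cv2.imwrite('pics/c5.png',np.hstack([w(a),w(b)]))
```

```text
[0.52293245 0.18648345 0.14012292] [ 1.60753115 -1.4433545   2.40294043] 12.1
tip 0.9921414852142334 0 0
knurl 0.9293947219848633 0 0
```

View pics/c5.png

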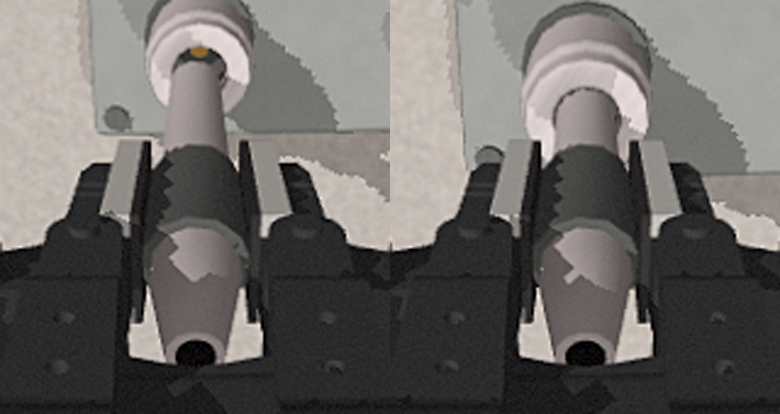

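The tube is inside the fitting and hasn't slipped (0 px shift). I'll go on in small steps.

{"fn": "send_rows", "kwargs": {
  "motion": [
    {"gripper": 10,"travel": [0,0,1],"rotation": [0,0,0]},
    {"gripper": 10,"travel": [0,0,0],"rotation": [0,0,0]}
  ]
}}

```text
t: 12.27
tcp_pos: [0.5232, 0.1865, 0.14]
tool_rot: [0.992, 0.127, 0.0, 0.0]
force: [1.4, -1.4, 7.7]
finger_gap: 0.22
```

{"fn": "send_rows", "kwargs": {
  "motion": [
    {"gripper": 10,"travel": [0,0,1],"rotation": [0,0,0]},
    {"gripper": 10,"travel": [0,0,0],"rotation": [0,0,0]}
  ]
}}

```text
t: 12.43
tcp_pos: [0.5234, 0.1866, 0.14]
tool_rot: [0.992, 0.127, 0.001, 0.0]
force: [-0.6, -0.6, 12.7]
finger_gap: 0.215
```

{"fn": "send_rows", "kwargs": {
  "motion": [
    {"gripper": 10,"travel": [0,0,0.7],"rotation": [0,0,0]},
    {"gripper": 10,"travel": [0,0,0],"rotation": [0,0,0]}
  ]
}}

```text
t: 12.6
tcp_pos: [0.5235, 0.1866, 0.1399]
tool_rot: [0.992, 0.127, 0.001, 0.0]
force: [-1.9, -0.8, 17.9]
finger_gap: 0.215
```

The TCP has stopped at 0.140 m while the force climbs to about 18 N, so this is the hard stop. I'll hold briefly, unload and let go.

{"fn": "send_rows", "kwargs": {
  "motion": [
    {"gripper": 10,"travel": [0,0,0],"rotation": [0,0,0]},
    {"gripper": 10,"travel": [0,0,0],"rotation": [0,0,0]},
    {"gripper": 10,"travel": [0,0,0],"rotation": [0,0,0]},
    {"gripper": 10,"travel": [0,0,-1],"rotation": [0,0,0]},
    {"gripper": 10,"travel": [0,0,-1],"rotation": [0,0,0]},
    {"gripper": 10,"travel": [0,0,0],"rotation": [0,0,0]}
  ]
}}

```text
t: 13.1
tcp_pos: [0.5231, 0.1865, 0.1401]
tool_rot: [0.992, 0.127, 0.0, -0.0]
force: [0.7, -0.5, 6.7]
finger_gap: 0.216
```

{"fn": "send_rows", "kwargs": {
  "motion": [
    {"gripper": 30,"travel": [0,0,0],"rotation": [0,0,0]},
    {"gripper": 45,"travel": [0,0,0],"rotation": [0,0,0]},
    {"gripper": 60,"travel": [0,0,0],"rotation": [0,0,0]},
    {"gripper": 60,"travel": [0,0,0],"rotation": [0,0,0]},
    {"gripper": 60,"travel": [0,0,0],"rotation": [0,0,0]},
    {"gripper": 60,"travel": [0,0,0],"rotation": [0,0,0]},
    {"gripper": 60,"travel": [0,0,0],"rotation": [0,0,0]}
  ]
}}

```text
t: 13.68
tcp_pos: [0.5228, 0.1865, 0.1394]
tool_rot: [0.992, 0.127, -0.0, -0.0]
force: [-0.3, 0.1, -0.3]
finger_gap: 0.7
```

{"fn": "send_rows", "kwargs": {
  "motion": [
    {"gripper": 60,"travel": [0,0,-15],"rotation": [0,0,0]},
    {"gripper": 60,"travel": [0,0,-25],"rotation": [0,0,0]},
    {"gripper": 60,"travel": [0,0,-30],"rotation": [0,0,0]},
    {"gripper": 60,"travel": [0,0,-25],"rotation": [0,0,0]},
    {"gripper": 0,"travel": [-10,15,-5],"rotation": [0,0,0]},
    {"gripper": 0,"travel": [-20,25,0],"rotation": [0,0,0]},
    {"gripper": 0,"travel": [-20,25,0],"rotation": [0,0,0]},
    {"gripper": 0,"travel": [-20,25,0],"rotation": [0,0,0]},
    {"gripper": 0,"travel": [-10,25,0],"rotation": [0,0,0]},
    {"gripper": 0,"travel": [0,0,0],"rotation": [0,0,0]},
    {"gripper": 0,"travel": [0,0,0],"rotation": [0,0,0]},
    {"gripper": 0,"travel": [0,0,0],"rotation": [0,0,0]}
  ]
}}

```text
t: 14.68
tcp_pos: [0.4747, 0.0553, 0.2398]
tool_rot: [0.992, 0.126, 0.0, -0.0]
force: [0.3, 0.0, -0.3]
finger_gap: -0.001
```

Run:
```python
from h import *
im=snap('wrist','w6.png');s=manip.sense();print(s['tcp_pos'],s['tool_rot'],s['force'],s['t'],s['finger_gap'])
cv2.imwrite('pics/w6c.png',cv2.resize(im[60:360,60:460,::-1],(800,600),interpolation=cv2.INTER_CUBIC))
```

```text
[0.47470193 0.05569117 0.23966949] [ 9.91938735e-01  1.26718077e-01  1.99993609e-04 -1.88048700e-04] [0.52405768 0.12278466 0.2446244 ] 14.7333 -0.0027939327694328025
```

View pics/w6c.png

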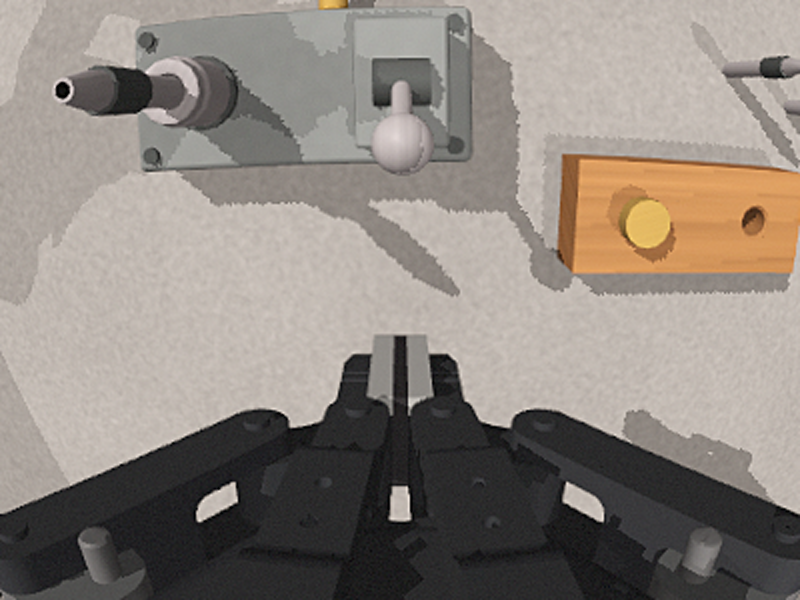

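The tube stands in the fitting. The ball at crop (402,142) lines up with the shut fingers at x about 400 and lies about 40 mm ahead. I'll lower behind it, then push.

{"fn": "send_rows", "kwargs": {
  "motion": [
    {"gripper": 0,"travel": [0,0,25],"rotation": [0,0,0]},
    {"gripper": 0,"travel": [0,0,30],"rotation": [0,0,0]},
    {"gripper": 0,"travel": [0,0,30],"rotation": [0,0,0]},
    {"gripper": 0,"travel": [0,0,20],"rotation": [0,0,0]},
    {"gripper": 0,"travel": [0,0,12],"rotation": [0,0,0]},
    {"gripper": 0,"travel": [0,0,0],"rotation": [0,0,0]},
    {"gripper": 0,"travel": [0,0,0],"rotation": [0,0,0]}
  ]
}}

```text
t: 15.32
tcp_pos: [0.4743, 0.0561, 0.1221]
tool_rot: [0.992, 0.127, -0.001, -0.0]
force: [0.3, 0.3, 0.4]
finger_gap: 0.001
```

{"fn": "send_rows", "kwargs": {
  "motion": [
    {"gripper": 0,"travel": [6,0,0],"rotation": [0,0,0]},
    {"gripper": 0,"travel": [6,0,0],"rotation": [0,0,0]},
    {"gripper": 0,"travel": [6,0,0],"rotation": [0,0,0]},
    {"gripper": 0,"travel": [6,0,0],"rotation": [0,0,0]},
    {"gripper": 0,"travel": [6,0,0],"rotation": [0,0,0]},
    {"gripper": 0,"travel": [6,0,0],"rotation": [0,0,0]},
    {"gripper": 0,"travel": [6,0,0],"rotation": [0,0,0]},
    {"gripper": 0,"travel": [6,0,0],"rotation": [0,0,0]},
    {"gripper": 0,"travel": [6,0,0],"rotation": [0,0,0]},
    {"gripper": 0,"travel": [6,0,0],"rotation": [0,0,0]},
    {"gripper": 0,"travel": [6,0,0],"rotation": [0,0,0]},
    {"gripper": 0,"travel": [6,0,0],"rotation": [0,0,0]}
  ]
}}

```text
t: 16.32
tcp_pos: [0.5447, 0.0734, 0.1225]
tool_rot: [0.992, 0.126, -0.0, -0.0]
force: [-0.4, -0.1, 0.8]
finger_gap: 0.005
```

{"fn": "send_rows", "kwargs": {
  "motion": [
    {"gripper": 0,"travel": [4,0,0],"rotation": [0,0,0]},
    {"gripper": 0,"travel": [4,0,0],"rotation": [0,0,0]},
    {"gripper": 0,"travel": [2,0,0],"rotation": [0,0,0]},
    {"gripper": 0,"travel": [0,0,0],"rotation": [0,0,0]},
    {"gripper": 0,"travel": [0,0,0],"rotation": [0,0,0]}
  ]
}}

```text
t: 16.73
tcp_pos: [0.5541, 0.0757, 0.1227]
tool_rot: [0.992, 0.127, 0.0, 0.0]
force: [0.7, 0.1, -0.3]
finger_gap: -0.001
```

{"fn": "send_rows", "kwargs": {
  "motion": [
    {"gripper": 0,"travel": [2,0,0],"rotation": [0,0,0]},
    {"gripper": 0,"travel": [2,0,0],"rotation": [0,0,0]},
    {"gripper": 0,"travel": [0,0,0],"rotation": [0,0,0]}
  ]
}}

```text
t: 16.98
tcp_pos: [0.5578, 0.0767, 0.1226]
tool_rot: [0.992, 0.127, -0.0, -0.0]
force: [0.2, 0.4, 0.1]
finger_gap: -0.0
```

{"fn": "send_rows", "kwargs": {
  "motion": [
    {"gripper": 0,"travel": [2,0,0],"rotation": [0,0,0]},
    {"gripper": 0,"travel": [2,0,0],"rotation": [0,0,0]},
    {"gripper": 0,"travel": [0,0,0],"rotation": [0,0,0]}
  ]
}}

```text
t: 17.23
tcp_pos: [0.5619, 0.0778, 0.1226]
tool_rot: [0.992, 0.127, 0.0, -0.0]
force: [-0.6, 0.4, -1.3]
finger_gap: 0.003
```

{"fn": "send_rows", "kwargs": {
  "motion": [
    {"gripper": 0,"travel": [2,0,0],"rotation": [0,0,0]},
    {"gripper": 0,"travel": [1,0,0],"rotation": [0,0,0]},
    {"gripper": 0,"travel": [0,0,0],"rotation": [0,0,0]}
  ]
}}

```text
t: 17.48
tcp_pos: [0.5644, 0.0785, 0.1226]
tool_rot: [0.992, 0.127, -0.0, 0.0]
force: [-1.3, -0.0, 0.1]
finger_gap: 0.001
```

{"fn": "send_rows", "kwargs": {
  "motion": [
    {"gripper": 0,"travel": [2,0,0],"rotation": [0,0,0]},
    {"gripper": 0,"travel": [1,0,0],"rotation": [0,0,0]},
    {"gripper": 0,"travel": [0,0,0],"rotation": [0,0,0]}
  ]
}}

```text
t: 17.73
tcp_pos: [0.5646, 0.0786, 0.1224]
tool_rot: [0.992, 0.127, -0.003, 0.0]
force: [-6.5, -3.1, 3.2]
finger_gap: -0.002
```

Run:
```python
from h import *
im=snap('wrist','w7.png');s=manip.sense();print(s['tcp_pos'],s['force'],s['t'])
b=snap('side','d7.png');a=snap('scene','s7.png')
r=lambda i,x,y:cv2.resize(i[y:y+100,x:x+100,::-1],(390,390),interpolation=cv2.INTER_CUBIC)
cv2.imwrite('pics/c7.png',np.hstack([r(a,245,105),cv2.resize(im[150:300,180:330,::-1],(390,390))]))
```

```text
[0.56463044 0.07861363 0.12241521] [-6.01062813 -2.74674007  3.79698434] 17.7833
```

View pics/c7.png

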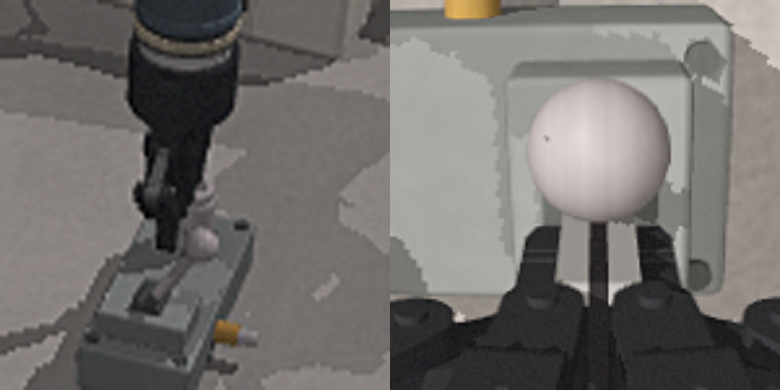

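The lever leans to +x and the fingers push against its end stop: the TCP stopped at about 7 N. I'll back off and retreat upward.

{"fn": "send_rows", "kwargs": {
  "motion": [
    {"gripper": 0,"travel": [-10,0,0],"rotation": [0,0,0]},
    {"gripper": 0,"travel": [-20,0,0],"rotation": [0,0,0]},
    {"gripper": 0,"travel": [-20,0,0],"rotation": [0,0,0]},
    {"gripper": 0,"travel": [-20,0,-10],"rotation": [0,0,0]},
    {"gripper": 0,"travel": [0,0,-30],"rotation": [0,0,0]},
    {"gripper": 0,"travel": [0,0,-30],"rotation": [0,0,0]},
    {"gripper": 0,"travel": [0,0,-30],"rotation": [0,0,0]},
    {"gripper": 0,"travel": [0,0,-20],"rotation": [0,0,0]},
    {"gripper": 0,"travel": [0,0,0],"rotation": [0,0,0]},
    {"gripper": 0,"travel": [0,0,0],"rotation": [0,0,0]},
    {"gripper": 0,"travel": [0,0,0],"rotation": [0,0,0]}
  ]
}}

```text
t: 18.8
tcp_pos: [0.4994, 0.0617, 0.2422]
tool_rot: [0.992, 0.127, -0.0, -0.0]
force: [0.0, -0.4, 0.2]
finger_gap: 0.001
```

Run:
```python
from h import *
im=snap('wrist','w8.png');s=manip.sense();print(s['tcp_pos'],s['force'],s['t'])
a=snap('scene','s8.png')
r=lambda i,x,y:cv2.resize(i[y:y+135,x:x+135,::-1],(390,390),interpolation=cv2.INTER_CUBIC)
cv2.imwrite('pics/c8.png',np.hstack([r(a,200,140),cv2.resize(im[20:320,60:460,::-1],(400,390))]))
```

```text
[0.49894736 0.06170928 0.24161964] [ 0.02393868  0.15857763 -0.25812046] 18.85
```

View pics/c8.png

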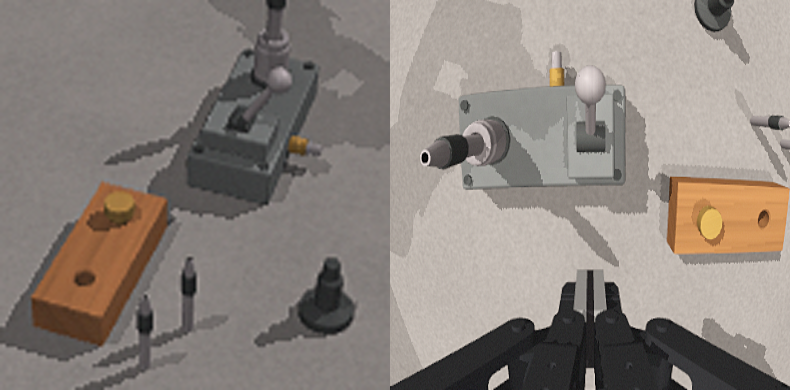

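The lever is over to +x, the tube stands upright in the fitting, and the plug, arbor and look-alikes haven't moved. The arm is clear.

```bash
python3 -c "
from station import manip
print(manip.sign_off())"
```

```text
the job is handed in; nothing more can be done
None
```

The nozzle tube is in the fitting and the cock lever is thrown over. I handed the job in at about 19 s of the 54 s allowed; it reports no verdict.

- **Tube:** I took the largest tube from the rack and fed it in 1 mm steps through the seal, which took about 6 N. The stop came about 37 mm down: travel ended and the force rose to about 18 N, under the 25 N limit. I then eased off and let go. The wrist images showed no slip in the grip.
- **Lever:** I pushed it to +x with closed fingers until its end stop held at about 7 N, then backed clear.
- **Last checks:** The final images show the tube upright in the fitting, the lever leaning to +x, and the plug and arbor where they were. The arm read about 0 N. The loupe was not in those last views, but no move after the first pass came near it.
- **Mishaps and disagreements:**
  - One move call was refused because some rows had no rotation, and I sent it again.
  - The first mouth estimate from the fixed cameras read about 6 mm low in height.
  - Just before entry, the scene and wrist views differed by 1 to 2 mm sideways. The tube still went in with a side load of about 3 N, which I eased off.
- **Not seen directly:** I could not see the valve pin or read the lever angle. Both are inferred from the hard stops I felt.

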